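# Clip the work lantern onto the van's snap hook

### The job

Hang the orange lantern on the snap hook: hold it by its orange handle and push the opening under the handle over the hook's nose, so that the handle's own side bar presses the red sprung gate inwards, slips past it and the gate snaps shut behind it; then let go and leave the lantern hanging still. How far the hook sticks out of its clamp is not known, so feel your way in gently and never ram the hook (20 N at most), keep the gripper off the hook and its gate, and leave everything else on the bench where it is.

Things in the scene. Friction and masses are not known exactly. Their poses are not given: they have to be found in the camera images.
- lantern: Small round work lantern on the bench: black base, white lamp, orange cap, 60 mm across, 80 mm high. Above it a handle: two upright round steel bars (10 mm thick, centres at y = +18 and -18 mm) carry an orange grip block 12 mm thick (x), 48 mm wide (y), 112 to 150 mm above the underside. 0.2 to 0.4 kg. Origin: centre of the underside; z up.
- lantern_grip (a point): Where to hold the lantern: middle of the orange grip block's width and thickness, 134 mm above the lantern's underside (block 112 to 150 mm). Same axes as the lantern: the block is 12 mm thick along x, so the fingers close along x.
- lantern_eye (a point): Centre of the eye, the opening under the grip block through which the hook's nose must go: 26 mm wide (along the lantern's y, between the side bars) and 32 mm high (80 to 112 mm above the underside, centre at 96 mm); it is open right through along the lantern's x. Same axes as the lantern, either way round will do.
- bracket: Post screwed to the bench: foot 100 x 120 x 8 mm, aluminium post 40 x 40 mm, 158 mm tall; black clamp block on its front, to 54 mm before the post's axis and 163 mm high. Origin: on the bench under the post's axis, z up; -x points from the post out along the hook to its mouth. The clamp holds a level snap hook of 10 mm round steel at 150 mm height, at an unmeasured depth (see hook_nose).
- hook_nose (a point): Middle of the tip of the hook's nose, on the shut gate's line, if the hook were pushed fully into its clamp: (-150, -18, 150) mm in the bracket's frame, same axes. The real hook (nose, gate, bend) sticks out 0 to 45 mm farther, along the bracket's -x, unmeasured but clamped fast. The nose runs from its tip along +x at y = -18 mm; its far side (-y) is free.
- hook_gap (a point): Middle of the hook's mouth, on the gate's line, at (-150, 0, 150) mm in the bracket's frame, with the same 0 to 45 mm doubt. The clear gap between the nose (y = -18 mm) and the shank (y = +18 mm) is 26 mm. The eye goes on along +x, one handle bar in this gap, the other outside the nose; the bar's leading side must go some 32 to 38 mm past the gate's line before the gate snaps shut behind it.
- hook_bend (a point): Middle of the cross bar joining shank and nose, where the gap ends: at (-103, 0, 150) mm in the bracket's frame, with the same 0 to 45 mm doubt. Its front, a hard stop, lies 42 mm past the gate's line, so the bar meets it some 4 to 10 mm after the gate has snapped shut.
- gate (a joint): Angle of the red gate (34 mm long, 7 mm thick, 11 mm high) that closes the mouth from a knuckle (7 mm radius) on the shank's end to the nose's tip: 0 shut, grows as it is pushed inwards, up to 1.35 rad. A spring shuts it; opening it takes a push of about 2 to 8 N.
- jar_mid (a point): Bystander: clear jar with green cap, 60 mm across, 70 mm high; its centre.
- tape_mid (a point): Bystander: grey roll of tape lying flat, 100 mm across, 25 mm high; its centre.
- screwdriver_grip (a point): Bystander: red screwdriver lying flat; middle of its handle.
- screws_mid (a point): Bystander: green box of screws, 90 x 60 x 50 mm; its centre.
- wrench_grip (a point): Bystander: steel wrench lying flat; middle of its handle.

How it is judged:
By the outcome, as a careful person would: the job done as asked, in the order asked, and still so for the second after the job is handed in, with the robot touching nothing.
It also fails if it takes over 54 s, if anything falls off the work surface, if the arm or the gripper's body presses on something with over 40 N, if the wrist force passes 120 N, or if a joint passes its speed limit or range.

### The arm

A 6-joint arm with a two-finger parallel gripper is mounted at the origin on the work surface. World frame = base frame: x ahead of the robot, y to its left, z up, the work surface at z = 0. Lengths are in mm, angles in rad, forces in N, time in s.
With the tool pointing down it reaches from about 300 to 775 mm from the base axis. Payload 14.6 kg.
Tool frame: the origin (TCP) lies on the centre line of the jaws, within the pads' length; the fingertips stand 19 mm ahead of it and the grasp point (between the pads) is the TCP (bot.tip_reach is the distance from the TCP to the fingertips, in mm); y points along the fingers, x is the direction in which the jaws open and shut, and the axes are right-handed (so a half turn about y gives the same grasp; the last joint's range is limited). The gripper opens to 85 mm and grips with 20 to 120 N. Pads are 22 mm wide; open, the fingers measure 114 mm over their backs; the gripper's body (76 mm by 85 mm) begins 54 mm behind the grasp point. The pads swing forward as they close: fully open they stand 13 mm farther back than shut.
Start: joints at [-1.192, 0.3, 1.521, -0, 1.321, -0.067], TCP at [237.141, -496.24, 250.281] pointing down, gripper open.
Joint ranges: [-3.03, 3.03], [-0.79, 2.21], [0.23, 2.52], [-1.04, 4.18], [0, 3.07], [-2.55, 2.55]. Speed limits (rad/s): [2.22, 2.22, 2.57, 3.14, 3.14, 3.14].

### API

Orientations are given as a unit quaternion [w, x, y, z].
In Python, from rig import bot gives the robot as it stands. Calls block until the motion is done:
- bot.move_to(position, orientation): joint-space move of the TCP to a pose.
- bot.servo_line(position, attitude=None, speed=150, until_force=None): straight line of the TCP; attitude=None keeps the orientation; speed is the mean speed in mm/s. With until_force (N) it stops when the force on the tool has changed by that much, and returns True; else False.
- bot.move_joints(angles): joint-space move.
- bot.move_gripper(opening, grip_force=None): finger opening in mm; grip_force is the grip in N (None keeps the last); returns when the fingers have stopped.
- bot.dwell(seconds).
- bot.ik(position, orientation): joint angles nearest the present ones, or None.
- bot.read_state(): the state.
- bot.read_camera(name): name is "scene" or "top"; returns a dict with "image" (420x560x3 uint8, blue, green, red), "depth" (420x560 float32, mm along the optical axis (not along the pixel's ray), 0 where there is no reading), "fovy" (degrees; the focal length in pixels is half the picture's height over the tangent of half this angle, whatever the lens; pixels are square), "cx", "cy" (the principal point, pixels), "k1" (the pictures are not rectified: a ray, as slopes to the right and down, at radius r is drawn at 1 + k1 r^2 times it, then the intrinsics apply), "eye" and "attitude" of the camera in the world. Camera axes: x right, y down, z forward; pixel columns grow to the right and rows downward; lengths in mm; the calibration is good to about 2 mm. A picture is of the moment at which its call begins.
A pose or a line that the arm cannot do raises bot.MotionError and nothing moves.
- bot.finish_job(): hands the job in, once; it reports no verdict.
The state is a dict: "clock": time; "joint_positions": joint angles; "qvel": joint speeds; "effort": joint torques, N m; "ee_pos": TCP position; "tool_rot": TCP orientation; "ft_force": force on the tool from outside, world axes, zero at the start; "moment": the same for the moment, N m; "grip_width": finger opening in mm.
Only numpy, scipy, OpenCV 4.12 (cv2) and the standard library are available. Lean on these libraries where they do the work, as an engineer would, in place of code of your own. Each camera call takes 0.05 s, during which the arm holds its last target. There are 200 camera calls.

## Working session

There is one attempt and no reset: what is moved stays moved. The work goes in short steps, each a Python script; the robot and the scene stay as the last script left them, time stands still between calls to the robot, and variables do not carry over. Pictures are saved under pics/ and viewed, about 8 in all and at most 12, crops included, and the job is handed in when it is done.

```bash
mkdir -p pics; ls; cat > h.py <<'E'
import numpy as np, cv2
from scipy.spatial.transform import Rotation as R
from rig import bot
def rot(q): return R.from_quat([q[1],q[2],q[3],q[0]]).as_matrix()
def cloud(c):
    """world point of every pixel, from depth"""
    h,w=c["depth"].shape; f=h/2/np.tan(np.radians(c["fovy"])/2)
    v,u=np.mgrid[:h,:w]; K=np.array([[f,0,c["cx"]],[0,f,c["cy"]],[0,0,1]])
    xd=(u-c["cx"])/f; yd=(v-c["cy"])/f; x,y=xd.copy(),yd.copy()
    for _ in range(20):
        s=1+c["k1"]*(x*x+y*y); x,y=xd/s,yd/s
    d=np.dstack([x,y,np.ones_like(x)])@rot(c["attitude"]).T
    return d, np.array(c["eye"])+d*c["depth"][...,None]
E
python3 - <<'E'
from h import *
print(bot.read_state())
for n in("scene","top"):
    c=bot.read_camera(n); cv2.imwrite(f"pics/{n}0.png",c["image"]); np.savez(f"pics/{n}0.npz",**c)
    print(n,c["fovy"],c["cx"],c["cy"],c["k1"],c["eye"],c["attitude"],(c["depth"]==0).mean())
E
```

```text
pics
{'clock': 0.0, 'joint_positions': array([-1.19162335e+00,  3.00460790e-01,  1.52160871e+00, -2.74720776e-06,
        1.32067745e+00, -6.65724886e-02]), 'qvel': array([-0.00010626,  0.00157741,  0.00090184,  0.00181666, -0.00019411,
        0.00119073]), 'effort': array([ 3.54967859e-03, -5.43495405e+01, -3.61786401e+01,  7.69306189e-05,
        4.08900800e-03,  2.63768996e-06]), 'ee_pos': array([ 237.0518313 , -496.05226304,  249.71526576]), 'tool_rot': array([ 0.59838876, -0.59791002,  0.37744741, -0.37678635]), 'ft_force': array([-0.13498148,  0.3880932 ,  0.35370188]), 'moment': array([ 0.02191136,  0.02240249, -0.00779935]), 'grip_width': 85.31246478532574}
scene 53.883052145921 276.7749015363105 207.80387090515927 -0.09304599921372692 [1064.78492475  530.64303288  870.5603928 ] [-0.123484    0.29130652  0.8738414  -0.36917938] 0.004005102040816327
top 52.471267050255825 275.38943203519057 207.5993674082747 -0.015331902335072615 [ 481.00065259  -90.96766346 1205.23656935] [-0.04452018  0.7100997  -0.70228811  0.02382817] 0.004264455782312925
```

View pics/scene0.png

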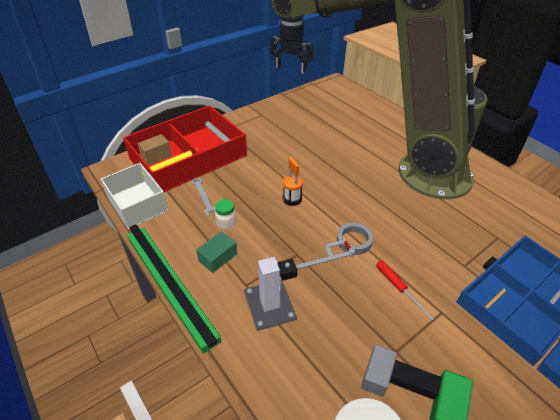

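View pics/top0.png

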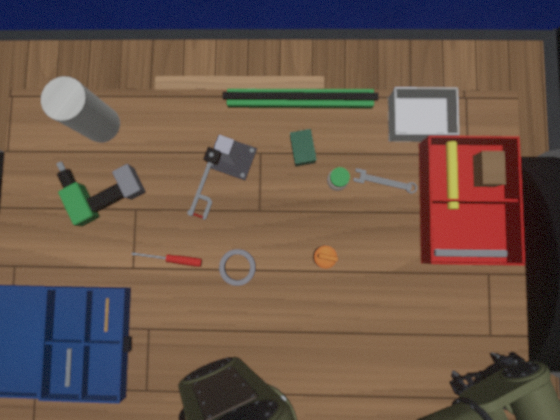

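The scene view shows the lantern near (292,185), the bracket post at (270,285) and the hook running to about (345,245). In the top view the lantern is at (325,257), the post at (224,145), and the hook from (212,157) down to the red gate at (199,215). The tape roll at (237,267) is near the approach.

```bash
cat > m.py <<'E'
from h import *
def show(n,tag):
    c=dict(np.load(f"pics/{n}{tag}.npz")); d,P=cloud(c); img=c["image"]; hsv=cv2.cvtColor(img,cv2.COLOR_BGR2HSV)
    return c,d,P,img,hsv
def line(q):
    m=q.mean(0); w,v=np.linalg.eigh(np.cov((q-m).T)); return m,v[:,-1],np.sqrt(w)
if __name__=="__main__":
  for n,lb,br in(("scene",(270,330,140,210),(240,365,215,310)),("top",(305,345,235,280),(180,265,125,225))):
    c,d,P,img,hsv=show(n,"0")
    sub=lambda b:(slice(b[2],b[3]),slice(b[0],b[1]))
    s=sub(lb); p=P[s].reshape(-1,3); h=hsv[s].reshape(-1,3)
    o=(h[:,0]>5)&(h[:,0]<17)&(h[:,1]>200)&(h[:,2]>120)
    g=p[o&(p[:,2]>114)&(p[:,2]<160)]; cap=p[(p[:,2]>60)&(p[:,2]<90)&o]
    print(n,"grip",len(g),g.mean(0).round(1),g.max(0)-g.min(0)); m,v,w=line(g[:,:2]); print(" axis deg",np.degrees(np.arctan2(v[1],v[0])),w,"cap",len(cap),cap.mean(0).round(1))
    s=sub(br); p=P[s].reshape(-1,3); h=hsv[s].reshape(-1,3); im=img[s].reshape(-1,3)
    red=((h[:,0]<6)|(h[:,0]>174))&(h[:,1]>170)&(h[:,2]>60)&(p[:,2]>120); print(" red",red.sum(),p[red].mean(0).round(1) if red.any() else 0)
    hi=(p[:,2]>135)&(p[:,2]<175); q=p[hi]; print(" high",len(q))
    post=q[(im[hi].min(1)>110)&(q[:,2]>150)]; print(" post",len(post),post.mean(0).round(1))
    blk=q[im[hi].max(1)<50]; print(" blk",len(blk),blk.mean(0).round(1))
    np.save(f"pics/{n}_hi.npy",q)
    k=cv2.resize(img[sub(br)],None,fx=7,fy=7,interpolation=cv2.INTER_CUBIC)[:600,:595]; cv2.imwrite(f"pics/{n}_crop.png",k)
E
python3 m.py
```

```text
scene grip 117 [ 470.7 -181.9  137.8] [17.13676412 44.01443151 37.02611826]
 axis deg 81.82686750427871 [ 3.198249   13.52018637] cap 183 [ 474.8 -179.5   76.2]
 red 26 [566.7 134.9 154.2]
 high 1177
 post 669 [678.7 105.3 156. ]
 blk 255 [720.8 111.5 158.5]m.py:14: RuntimeWarning: Mean of empty slice.
  print(n,"grip",len(g),g.mean(0).round(1),g.max(0)-g.min(0)); m,v,w=line(g[:,:2]); print(" axis deg",np.degrees(np.arctan2(v[1],v[0])),w,"cap",len(cap),cap.mean(0).round(1))
  ret = um.true_divide(
Traceback (most recent call last):
  File "m.py", line 14, in <module>
    print(n,"grip",len(g),g.mean(0).round(1),g.max(0)-g.min(0)); m,v,w=line(g[:,:2]); print(" axis deg",np.degrees(np.arctan2(v[1],v[0])),w,"cap",len(cap),cap.mean(0).round(1))
                                             ~~~~~^^^
ValueError: zero-size array to reduction operation maximum which has no identity
```

```bash
python3 - <<'E'
from m import *
c,d,P,img,hsv=show("top","0")
print(P[246:270:2,310:342:3,2].round(0)); 
print(hsv[256,312:340:3].tolist())
print(P[145,224],P[157,212])
a=cv2.resize(img[130:225,175:270],(570,570),interpolation=cv2.INTER_CUBIC); b=cv2.resize(img[242:272,310:340],(230,230),interpolation=cv2.INTER_CUBIC)
k=np.zeros((570,800,3),np.uint8); k[:,:570]=a; k[:230,570:]=b
cv2.imwrite("pics/topcrop.png",k)
c,d,P,img,hsv=show("scene","0")
cv2.imwrite("pics/scenecrop.png",cv2.resize(img[220:320,235:365],(780,600),interpolation=cv2.INTER_CUBIC))
E
```

```text
[[ -1.   1.   7.  -1.  80.  74.  77.  -5.  -1.  -3.   2.]
 [  5.  -2.   6.  80.  80.  79.  78.  77.   3.  -1.   2.]
 [  4.   1.  75.  78.  80.  81.  78.  80.  75.  -1.   2.]
 [  4.   4.  81.  83.  80.  82.  80.  80.  72.   2.   2.]
 [  5.  15.  76. 150. 150.  84.  80.  81.  80.  -3.   1.]
 [  2.  17.  77. 154. 154. 149. 152. 149. 149.   0.   4.]
 [  1.  20.  79.  82. 153. 154. 152. 149. 151. 148.   3.]
 [  1.  -0.  77.  83.  80.  82.  88. 149. 151. 153.   3.]
 [  1.   2.  77.  83.  85.  81.  84.  83.  78.  -2.   0.]
 [  2.  -1.  18.  75.  83.  80.  85.  78.  79.   0.   2.]
 [  1.  -1.   2.  81.  78.  78.  82.  74.   4.   4.   4.]
 [ -0.   4.   1.  -2.   0.  -1.   3.   1.   4.   1.  -0.]]
[[14, 112, 123], [12, 171, 170], [13, 171, 149], [15, 162, 183], [15, 161, 185], [15, 164, 184], [14, 168, 179], [14, 166, 180], [13, 158, 166], [15, 110, 139]]
[739.2106343   71.54190401 158.95050696] [707.59054458 100.3770028  162.50697307]
```

View pics/topcrop.png

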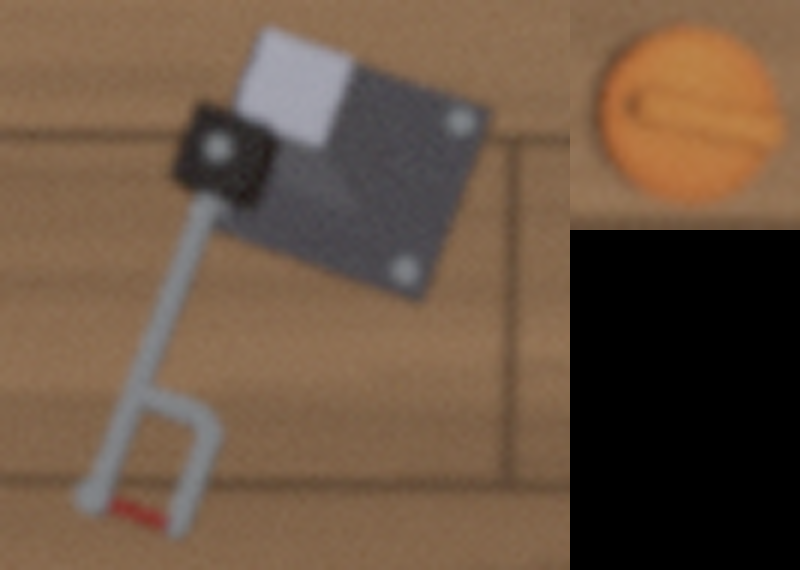

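View pics/scenecrop.png

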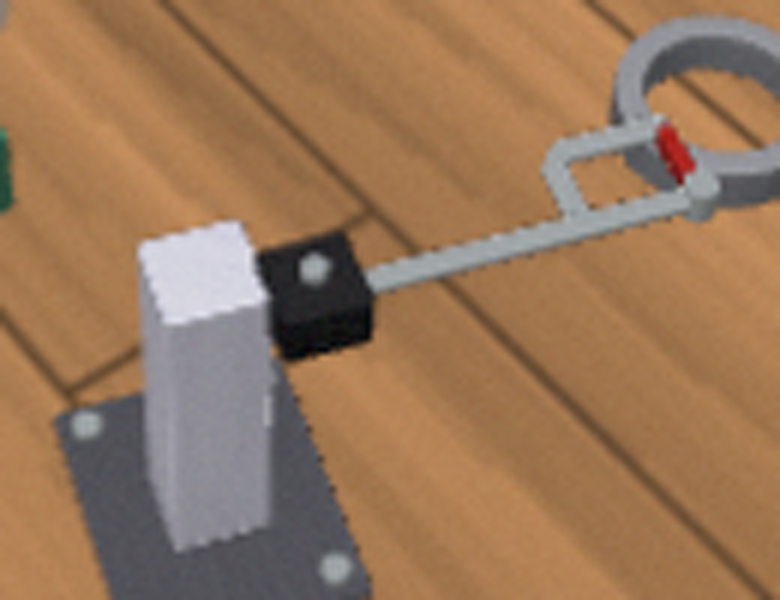

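```bash
python3 - <<'E'
from m import *
from scipy.ndimage import map_coordinates as mc
np.set_printoptions(precision=1,suppress=True)
def hit(c,d,uv,z):
    u,v=uv; r=np.array([mc(d[...,i],[[v],[u]],order=1)[0] for i in range(3)]); e=np.array(c["eye"]); return e+r*(z-e[2])/r[2]
for n,ox,oy,pts in(("top",175,130,dict(noseTip=(178,534),noseBase=(211,435),gate=(140,514),knuckle=(92,498),sh1=(198,240),sh2=(118,445))),
                   ("scene",235,220,dict(noseTip=(660,125),noseBase=(565,150),gate=(675,152),knuckle=(700,188),sh1=(380,278),sh2=(640,212)))):
    c,d,P,img,hsv=show(n,"0")
    W={k:hit(c,d,((x+.5)/6-.5+ox,(y+.5)/6-.5+oy),150)[:2] for k,(x,y) in pts.items()}
    print(n,W); ang=lambda a,b:np.degrees(np.arctan2(*(W[b]-W[a])[::-1]))
    print(" shank ang",ang("sh2","sh1"),"nose ang",ang("noseTip","noseBase"))
    if n=="top":
        m=(P[...,2]>140)&(P[...,2]<160); m[:, :305]=0; m[:,345:]=0; m[:235]=0; m[280:]=0
        v,u=np.nonzero(m); q=np.array([hit(c,d,(a,b),150) for a,b in zip(u,v)])[:,:2]
        cc,dd,w=line(q); print("grip",len(q),cc,"ang",np.degrees(np.arctan2(dd[1],dd[0])),w*12**.5, cv2.minAreaRect(q.astype(np.float32)))
        vs,us=np.nonzero((P[...,2]>152)&(P[...,2]<165)&(img.min(2)>130)&(np.mgrid[:420,:560][1]<240)&(np.mgrid[:420,:560][0]>125)&(np.mgrid[:420,:560][0]<160)&(np.mgrid[:420,:560][1]>210))
        q=np.array([hit(c,d,(a,b),158) for a,b in zip(us,vs)])[:,:2]; print("post",len(q),q.mean(0))
E
```

```text
top {'noseTip': array([554. , 117.9]), 'noseBase': array([595.5, 105.2]), 'gate': array([562.1, 134. ]), 'knuckle': array([568.6, 154.4]), 'sh1': array([678., 113.]), 'sh2': array([590.9, 144.2])}
 shank ang -19.710590552748066 nose ang -16.958534886001775
grip 95 [ 462.3 -189.5] ang 79.03426329996087 [11.9 47.8] ((462.4103698730469, -189.26173400878906), (47.394466400146484, 11.785194396972656), 78.6230239868164)
post 231 [742.4  72.6]
scene {'noseTip': array([558.5, 119.2]), 'noseBase': array([596.5, 106.5]), 'gate': array([563.4, 132.7]), 'knuckle': array([568.3, 151.5]), 'sh1': array([691.8, 111.8]), 'sh2': array([594.5, 146.3])}
 shank ang -19.539217806758383 nose ang -18.500429506904496
```

Both views agree: bracket x-axis at −19.6°, nose line at y'≈299.4 and gate line at x'≈484.5, so the hook is about 40 mm out. The lantern's grip is at (462,−189), with its x-axis at −11°. I'll grasp it now.

```bash
cat >> h.py <<'E'
PHI=np.radians(-19.6); UX=np.array([np.cos(PHI),np.sin(PHI)]); UY=np.array([-np.sin(PHI),np.cos(PHI)])
def att(th):
    c,s=np.cos(th),np.sin(th); q=R.from_matrix(np.array([[c,0,-s],[s,0,c],[0,-1,0]])).as_quat(); return [q[3],q[0],q[1],q[2]]
def W(xp,yp,z): return [*(xp*UX+yp*UY),z]
E
python3 - <<'E'
from h import *
np.set_printoptions(precision=2,suppress=True)
L=[462.4,-189.4]
for k in (0,np.pi):
    print(k,bot.ik([*L,136],att(np.radians(-11)+k)),bot.ik(W(440,299.4,190),att(PHI+k)),bot.ik(W(525,299.4,190),att(PHI+k)))
s=bot.read_state(); print(rot(s["tool_rot"])[:,0])
E
```

```text
0 [-0.46  0.32  1.78 -0.    1.04 -0.27] [ 0.19  0.32  1.64 -0.    1.18  0.53] [ 0.12  0.47  1.43 -0.    1.24  0.46]
3.141592653589793 None None None
[ 0.43 -0.9  -0.  ]
```

```bash
python3 - <<'E'
from h import *
np.set_printoptions(precision=2,suppress=True)
L=[462.4,-189.4]; A=att(np.radians(-11))
bot.move_to([*L,210],A); bot.servo_line([*L,136],speed=100)
print(bot.read_state()["ft_force"])
bot.move_gripper(5,80); s=bot.read_state(); print("grip",s["grip_width"],s["ft_force"],s["ee_pos"])
bot.servo_line([*L,206],speed=80); bot.dwell(.2); s=bot.read_state(); print("lift",s["grip_width"],s["ft_force"],s["clock"])
bot.servo_line(W(430,299.4,206),att(PHI),speed=120); bot.servo_line(W(430,299.4,190),speed=60); bot.dwell(.5)
s=bot.read_state(); print(s["ee_pos"],s["ft_force"],s["grip_width"],s["clock"])
c=bot.read_camera("scene"); np.savez("pics/scene1.npz",**c)
cv2.imwrite("pics/s1.png",cv2.resize(c["image"][130:280,240:440],(800,600),interpolation=cv2.INTER_CUBIC))
E
```

```text
[-0.26 -0.29  0.63]
grip 10.9551446647009 [ 0.25 -0.15 -0.01] [ 462.43 -189.43  136.02]
lift 10.880863134213863 [-0.44  0.08 -2.32] 4.3083
[505.53 137.81 190.07] [ 0.23 -0.39 -3.1 ] 11.147683365622656 8.125
```

View pics/s1.png

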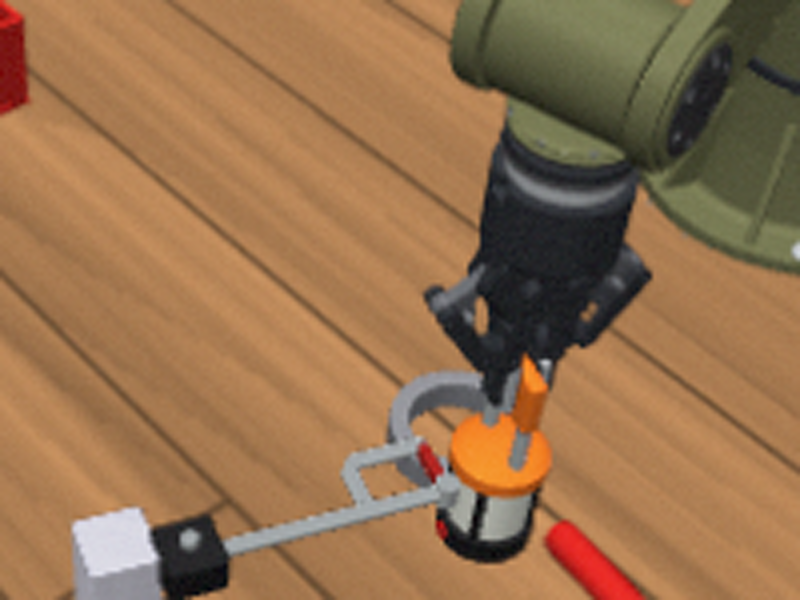

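The lantern hangs upright in the gripper in front of the mouth, with the gate at about (430,462) of the crop, the bar feet near (490,420) and (519,466), and the grip end at (530,390). Next I'll check the bar feet against the nose line with the same camera.

```bash
python3 - <<'E'
from m import *
np.set_printoptions(precision=1,suppress=True)
c,d,P,img,hsv=show("scene","1"); e=np.array(c["eye"])
def hit(x,y,z):
    x=(x+.5)/4-.5+240; y=(y+.5)/4-.5+130; m=cv2.getRectSubPix
    r=np.array([m(d[...,i].astype(np.float32),(1,1),(x,y))[0,0] for i in range(3)]); p=(e+r*(z-e[2])/r[2])[:2]; return np.array([p@UX,p@UY])
print("bars",hit(490,421,134),hit(519,466,134),"cap L/R",hit(450,450,132),hit(551,456,132),"cap front/back",hit(500,413,134),hit(500,488,134))
print("nose tip",hit(418,441,150),"knuckle",hit(449,491,150))
m=(hsv[...,0]>5)&(hsv[...,0]<17)&(hsv[...,1]>190)&(P[...,2]>128)&(P[...,2]<139)
m[:,:350]=0;m[:,380:]=0;m[:225]=0;m[255:]=0
q=P[m][:,:2]; q=np.c_[q@UX,q@UY]; print(len(q),q.mean(0),q.min(0),q.max(0))
E
```

```text
bars [430.9 283.7] [430.1 321.2] cap L/R [462.7 296.1] [407.3 318.5] cap front/back [422.3 279.6] [448.2 333.1]
nose tip [486.5 297.8] knuckle [485.  337.7]
272 [437.1 306.8] [403.8 276.9] [461.8 332.8]
```

```bash
python3 - <<'E'
from h import *
Y=296.0
bot.servo_line(W(462,Y,190),speed=40,until_force=8); bot.dwell(.1)
f0=bot.read_state()["ft_force"]; print("f0",f0.round(2))
x=462
while x<517:
    x+=2.5
    hit=bot.servo_line(W(x,Y,190),speed=14,until_force=9)
    s=bot.read_state(); f=s["ft_force"]-f0; fx=f[:2]@UX; p=s["ee_pos"]
    print(x,round(p[:2]@UX,1),"F",round(fx,1),round(f[:2]@UY,1),round(f[2],1),"t",round(s["clock"],1),hit)
    if hit or abs(fx)>11: break
E
```

```text
f0 [-0.5  -0.53 -2.63]
464.5 464.6 F 0.6 0.4 -0.1 t 9.6 False
467.0 467.1 F 0.1 1.2 1.0 t 9.9 False
469.5 469.6 F 0.3 1.2 0.3 t 10.2 False
472.0 472.0 F 0.4 1.1 0.6 t 10.5 False
474.5 474.6 F -0.1 0.2 1.2 t 10.9 False
477.0 477.0 F 0.4 0.5 0.0 t 11.2 False
479.5 479.4 F -3.1 -1.0 2.1 t 11.5 False
482.0 482.0 F -4.9 -1.8 1.5 t 11.8 False
484.5 484.4 F -3.9 -0.0 1.3 t 12.2 False
487.0 486.8 F -3.9 0.3 1.2 t 12.5 False
489.5 489.3 F -5.5 -0.2 0.9 t 12.8 False
492.0 491.7 F -3.8 -1.7 1.6 t 13.1 False
494.5 494.3 F -6.1 -1.6 0.9 t 13.5 False
497.0 496.8 F -4.7 -1.1 0.1 t 13.8 False
499.5 499.3 F -4.2 -1.3 0.8 t 14.1 False
502.0 501.9 F -4.2 -2.8 1.1 t 14.4 False
504.5 504.5 F -3.9 -2.4 0.2 t 14.8 False
507.0 507.0 F -3.8 -3.9 1.5 t 15.1 False
509.5 509.6 F -2.3 -3.3 0.2 t 15.4 False
512.0 512.0 F -2.2 -3.2 0.2 t 15.7 False
514.5 514.7 F -1.0 -3.9 -0.4 t 16.1 False
517.0 517.6 F 3.0 -6.9 0.8 t 16.4 False
```

The gate contacted at x'≈478, so its line is at about 486.5. It is sliding off the bar now, and I'll continue in finer steps to the snap or the stop.

```bash
python3 - <<'E'
from h import *
Y=296.0; f0=np.array([-.5,-.53,-2.63]); x=517
while x<526:
    x+=1
    hit=bot.servo_line(W(x,Y,190),speed=8,until_force=8)
    s=bot.read_state(); f=s["ft_force"]-f0; fx=f[:2]@UX; p=s["ee_pos"]
    print(x,round(p[:2]@UX,1),"F",round(fx,1),round(f[:2]@UY,1),round(f[2],1),"t",round(s["clock"],1),hit)
    if hit or fx<-5: break
bot.dwell(.2)
for n in("scene","top"):
    c=bot.read_camera(n); np.savez(f"pics/{n}2.npz",**c)
    im=c["image"]; im=im[170:290,260:420] if n=="scene" else im[150:230,150:256]
    cv2.imwrite(f"pics/{n}2.png",cv2.resize(im,(800,600),interpolation=cv2.INTER_CUBIC))
E
```

```text
518 518.1 F 0.1 1.1 1.0 t 16.7 False
519 519.0 F -0.0 1.1 0.3 t 16.9 False
520 520.0 F 1.1 0.6 -0.4 t 17.2 False
521 521.0 F 0.9 1.0 -0.6 t 17.5 False
522 522.0 F 0.5 0.8 0.9 t 17.8 False
523 523.0 F -0.7 1.4 1.4 t 18.0 False
524 523.5 F -5.1 -0.1 3.3 t 18.3 False
```

View pics/scene2.png

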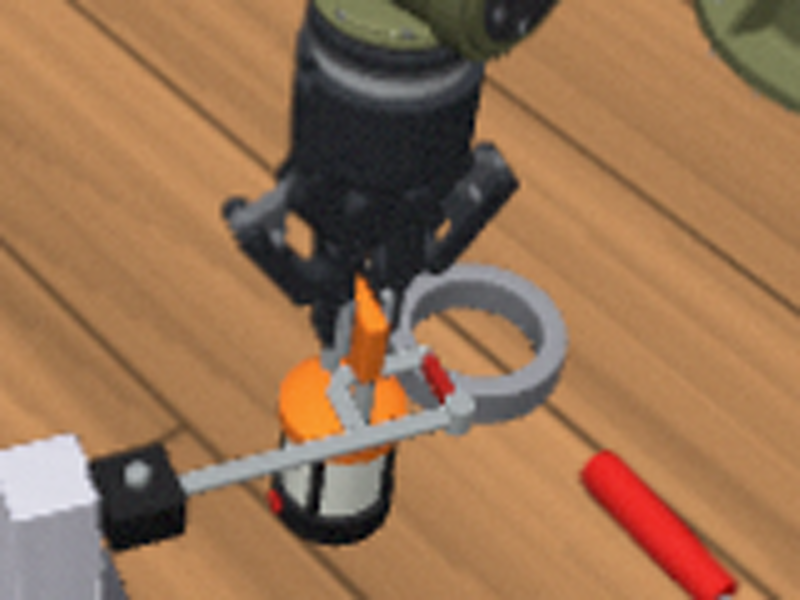

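The gate has snapped shut: lateral force vanished at x'=518, the bend was felt at 523.5, and the red gate at (437,378) closes the mouth behind the bar. Now I'll back off a little, lower until the nose carries the weight, and release.

```bash
python3 - <<'E'
from h import *
Y=296.0; f0=np.array([-.5,-.53,-2.63]); z=190; X=515
bot.servo_line(W(X,Y,z),speed=20); bot.servo_line(W(X,Y,182),speed=20,until_force=5); bot.dwell(.1); z=182
while z>176:
    s=bot.read_state(); f=s["ft_force"]-f0
    print(z,s["ee_pos"][2].round(1),"F",f.round(1),round(s["clock"],1))
    if f[2]>2.4: break
    z-=.5; bot.servo_line(W(X,Y,z),speed=5,until_force=5); bot.dwell(.1)
c=bot.read_camera("scene")
cv2.imwrite("pics/s3.png",cv2.resize(c["image"][170:290,260:420],(800,600),interpolation=cv2.INTER_CUBIC))
E
```

```text
182 182.1 F [0.4 0.7 1.4] 19.9
181.5 181.5 F [0.6 0.3 0.8] 20.2
181.0 181.0 F [1.1 0.9 1.3] 20.6
180.5 180.5 F [1.6 0.5 0.1] 20.9
180.0 180.0 F [ 0.3  1.  -0.1] 21.3
179.5 179.5 F [-0.3  0.2  0.6] 21.6
179.0 179.0 F [ 0.1 -0.1 -0.3] 22.0
178.5 178.8 F [-1.   0.2  5.2] 22.3
```

View pics/s3.png

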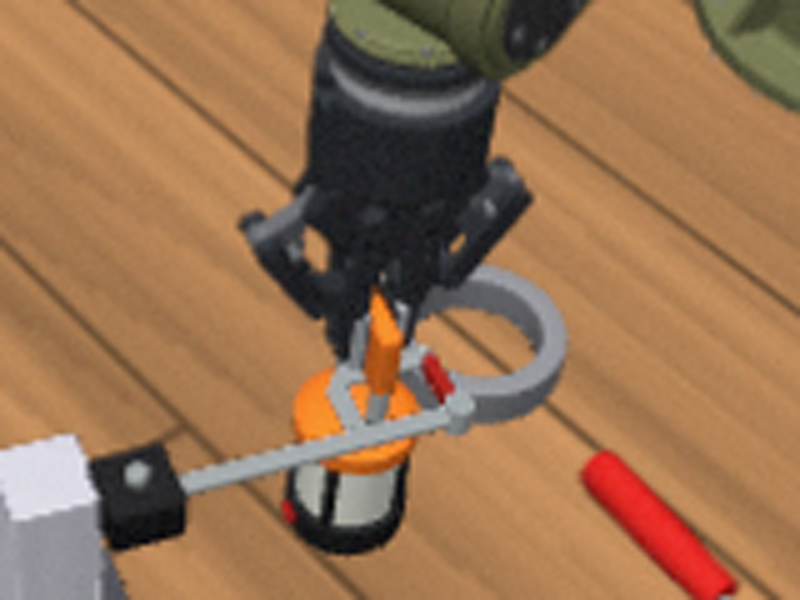

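The lantern rests on the nose (5 N taken at z=178.8) with the gate shut. Releasing and withdrawing straight up.

```bash
python3 - <<'E'
from h import *
bot.move_gripper(34,20); bot.dwell(.3); bot.servo_line(W(515,296,240),speed=50); bot.servo_line(W(515,296,330),speed=120)
bot.move_to([420,-200,330],att(PHI)); bot.dwell(2.0)
cs=[]
for i in range(2):
    c=bot.read_camera("scene"); cs.append(c["image"]); bot.dwell(1.0)
t=bot.read_camera("top"); np.savez("pics/top4.npz",**t)
d=cv2.absdiff(cs[0],cs[1])[170:300,240:400]; print("moved px",(d.max(2)>40).sum(),bot.read_state()["clock"])
k=np.hstack([cv2.resize(cs[1][190:290,290:390],(400,400),interpolation=cv2.INTER_CUBIC),cv2.resize(t["image"][130:290,150:310],(400,400),interpolation=cv2.INTER_CUBIC)])
cv2.imwrite("pics/f4.png",k)
E
```

```text
moved px 0 30.75
```

View pics/f4.png

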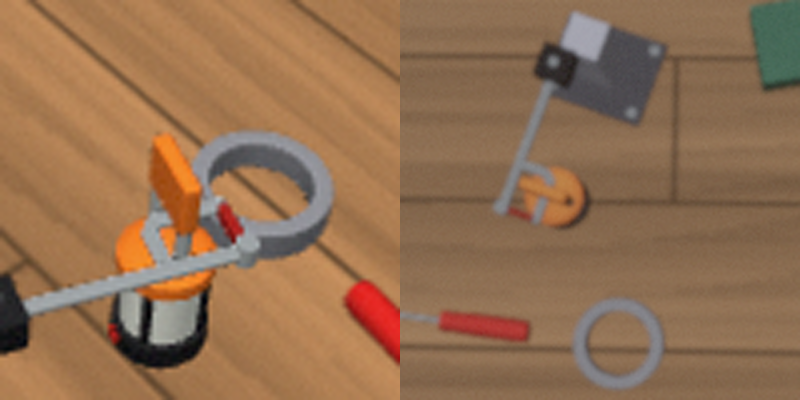

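The lantern hangs on the nose, upright and still, with the gate shut behind the bar, at (230,220) in the left half. In the right half the tape and screwdriver look undisturbed. Handing in.

```bash
python3 -c "
from rig import bot
bot.finish_job()"
```

```text
the job is handed in; nothing more can be done
```

The lantern is hanging on the snap hook with the gate shut behind its handle bar, and the job is handed in. The robot clock read 30.8 s at my last check, against the 54 s limit.

- **Hook:** The cameras put the hook about 40 mm out of its clamp. Touch then put the gate's line about 2 mm nearer the post than the cameras did.
- **Grasp:** I held the lantern by its orange block. One close look showed it about 3 mm off the nose's line, so I shifted it before going in.
- **Passing the gate:** I fed it on in 1 to 2.5 mm steps. The gate took about 4 to 6 N along the hook, with up to about 7 N sideways just before it let go. The load vanished as it snapped shut, and the bar touched the bend at about 5 N. I never read more than about 8 N, well under the 20 N limit.
- **Release:** I backed off, lowered it until the nose carried the weight (about 5 N), let go and withdrew straight up.

In the last pictures the gate was shut, and two frames 1 s apart showed no movement. The tape and screwdriver looked undisturbed. I did not compare the jar, screws and wrench with the first pictures; the arm's path stayed away from them. No check failed.

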